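# Close and lock the shaker's service bay

### The job

The shaker's service is finished: take the spanner that was left lying across the open bay and lay it flat in the grey tool tray. Then swing the cover fully shut, push its sprung stud in and turn it clockwise until it locks and stays in when you let go. Leave the bottles, jar, beaker, screwdriver and cap where they are.

Things in the scene. Friction and masses are not known exactly. Their poses are not given: they have to be found in the camera images.
- spanner_mid (a point): Loose double open-ended steel spanner, 154 long, 8 thick, 0.06 to 0.13 kg, lying flat on the shaker's deck across its open bay, so that its middle is over the empty bay. The shank is 13 wide for 49 mm either way of the middle; the jaws are 26 wide. The point is its centre, half-way up; x runs along its length, z is up.
- tray: Grey plastic tool tray, fixed, empty, 240 (x) by 130 (y) by 28 high outside, walls and floor 4 thick, to the left or right of the shaker (a blue rack of amber vials stands on the other side). Origin: centre of its underside; z up.
- unit: Low bench shaker base, fixed: black body with white deck, 200 (x) by 230 (y), deck 62 high, with an open service bay in the middle, 100 by 100 and 50 deep. Origin: centre of its underside; x points away from the front with the red switch, z up. The cover is hinged along the +y side of the bay.
- cover (a joint): Hinge of the grey metal bay cover, rad: 0 shut flat on the deck, 1.57 upright, 1.72 to 1.92 at the start (open, leaning to the shaker's +y side), stop at 2.05. Stiff: it stays where it is left (0.4 N m, some 3 N at the edge). The cover is 140 wide (along the hinge), 5 thick, and reaches 152 from the hinge. It cannot shut on a thing lying on the deck.
- cover_hinge (a point): The middle of the cover's hinge line, fixed at x 0, y +62, z 64.5 in the shaker's frame (mm). The line runs along the shaker's x; the cover swings in the plane of the shaker's y and z. Its axes turn with the cover.
- cover_edge (a point): The middle of the cover's free edge, on its outer face (the face with the stud), 152 from the hinge. When shut it lies at x 0, y -90, z 67 in the shaker's frame (mm).
- stud_grip (a point): Dark steel sprung stud, captive in the cover, 130 from the hinge on its middle line, on its outer face: a round knurled head 20 dia, 24 high on a flange 40 dia. Point: the head's centre, 12 above the flange's top and 12 below the head's top; x along the slot in its top, away from the flange's rib, z out of the cover. Cover shut, stud out: 93 above the bench, 68 to the -y side of the shaker's middle, x along the shaker's x.
- stud_press (a joint): How far the stud is pushed into the cover, m: 0 out (sprung, 4 N there), 0.009 at the bottom stop (9.5 N). It has to be held in at least 0.0075 to turn freely. When locked it rests at about 0.0035 and no longer springs out.
- stud_turn (a joint): Turn of the stud, rad, clockwise seen from above: 0 at the start (needed to go in), 1.45 at the end stop. Cover shut, push it in, turn to the stop while holding it in, let go: it springs partly back and its cross pin drops into a notch at about 1.4: locked. Turned too little it stays in at about 0.0065 or springs right out: not locked. Friction 0.03 N m.
- vial_rack: Blue rack, fixed, 200 by 75, holding eight amber vials, 68 high in all; bystander on the side of the shaker where the tray is not.
- bottle_tall: Amber bottle, 60 dia x 150 high (mm); bystander, to be left alone. Origin at its underside.
- bottle_small: Amber bottle, 50 dia x 110 high (mm); bystander, to be left alone. Origin at its underside.
- jar: White jar with blue lid, 68 dia x 80 high (mm); bystander, to be left alone. Origin at its underside.
- beaker: Open glass beaker, 72 dia x 90 high (mm); bystander, to be left alone. Origin at its underside.
- screwdriver: Black-handled screwdriver lying on the bench (mm); bystander, to be left alone. Origin at its underside.
- cap: Small white cap, 24 dia x 12 high, standing on a back corner of the shaker's deck (mm); bystander, to be left alone. Origin at its underside.
Not all that is in view belongs to the job. What is meant by the part that bears spanner_mid is not pink, and is the smaller of those in its own colour.

How it is judged:
By the outcome, as a careful person would: the job done as asked, in the order asked, and still so for the second after the job is handed in, with the robot touching nothing.
It also fails if it takes over 67 s, if anything falls off the work surface, if the arm or the gripper's body presses on something with over 40 N, if the wrist force passes 120 N, or if a joint passes its speed limit or range.

### The arm

A 6-joint arm with a two-finger parallel gripper is mounted at the origin on the work surface. World frame = base frame: x ahead of the robot, y to its left, z up, the work surface at z = 0. Lengths are in mm, angles in rad, forces in N, time in s.
With the tool pointing down it reaches from about 350 to 875 mm from the base axis. Payload 4.2 kg.
Tool frame: the origin (TCP) lies midway between the tips of the shut fingers; the grasp point (between the pads) lies 19 mm behind it; z points along the fingers, y is the direction in which the jaws open and shut (so a half turn about z gives the same grasp; the last joint's range is limited). The gripper opens to 85 mm and grips with 20 to 120 N. Pads are 22 mm wide; open, the fingers measure 114 mm over their backs; the gripper's body (76 mm by 85 mm) begins 54 mm behind the grasp point. The pads swing forward as they close: fully open they stand 13 mm farther back than shut.
Start: joints at [-1.072, 0.385, 0.008, 0, -1.194, -0.259], TCP at [148.46, -607.09, 205.312] pointing down, gripper open.
Joint ranges: [-3.14, 3.14], [-1.21, 2.06], [-1.07, 1.41], [-3.16, 2.05], [-2.99, -0.16], [-3.1, 3.1]. Speed limits (rad/s): [2.79, 2.79, 3.14, 3.14, 3.14, 3.14].

### API

Orientations are given as a 3x3 rotation matrix whose columns are the frame's x, y, z axes.
In Python, from workcell import robot, viewer, ticket, boxes_of gives the robot as it stands.
- The arm moves only by the shell command python3 -m pendant 'ROWS'. ROWS is JSON, one flat list of numbers, 5 for each row, row after row: the opening, from 0 (shut) to 1 (fully open), then the shift along the world's x, y, z as a fraction of full scale, then the turn about the world's z as a fraction of full scale. In form: [claw, x, y, z, yaw, claw, x, y, z, yaw, ...]. A call has 1 to 8 rows; each row shifts and turns the commanded pose from where the row before left it; what a row does not reach is not made up. Full scale, the value 1, is 120 mm for a shift and pi/2 rad for a turn. A row lasts 1/10 s, in which the tool goes at most 50 mm and 8.59 degrees, less where a joint would pass 70% of its speed; a pose out of reach is approached as far as the arm can. A call with a number of a shift or a turn outside -1 to 1 is refused whole. A call with a gripper value outside its range is refused whole. The fingers move at their own pace and stop on an object; the grip force is fixed at half the most. Time passes only in rows, so rows that do not move let the fingers close. It gives the time, the measured TCP pose, the force and the opening at its end, in the units of the state.
- robot.sense(): the state, without advancing time (a new reading comes with each control period).
- viewer.camera(name): name is "side" or "top" or "wrist"; returns a dict with "color" (400x640x3 uint8, red, green, blue), "intrinsics" (3x3 intrinsics, pixels), "R" (3x3) and "t" (3): a world point X has camera coordinates R X + t; the wrist camera has in their place "hand_eye" (4x4, takes a point from camera to tool coordinates, whose origin is the TCP and whose axes are the flange's). Camera axes: x right, y down, z forward; pixel columns grow to the right and rows downward; lengths in mm; the calibration is good to about 2 mm. A picture is of the moment at which its call begins: read the wrist's pose just before it. There is no depth.
- ticket.finish_job(): hands the job in, once; it reports no verdict.
Trained networks look in a picture, given as the dict that the camera call returned (one of the last four; its "shot" number tells which), for a name from the list of things; names that differ only in an ending like _2 or _b are one class to them, and where a whole thing is asked for, a point or a joint stands for the part that bears it (a point fixed in the world has none). Each returns a list of dicts, best first, with "confidence" (0 to 1); they miss things now and then, are a little off and sometimes report something else, mostly with a low value. They report only what shows in the picture. A call takes as long as a camera call. They do not tell look-alikes from the thing itself.
- boxes_of(picture, target): "xy" ([column, row] in pixels, amid what is visible of it).
The state is a dict: "time": time; "joints": joint angles; "joint_velocities": joint speeds; "joint_efforts": joint torques, N m; "tcp_pos": TCP position; "eef_rot": TCP orientation; "ft_force": force on the tool from outside, world axes, zero at the start; "wrist_torque": the same for the moment, N m; "grip_width": opening from 0.0 (shut) to 1.0 (fully open).
Only numpy, scipy, OpenCV 4.12 (cv2) and the standard library are available. Lean on these libraries where they do the work, as an engineer would, in place of code of your own. Each camera call takes 0.05 s, during which the arm holds its last target.

## Working session

There is one attempt and no reset: what is moved stays moved. The work goes in short steps, Python scripts to look and compute and a shell command to move; the robot and the scene stay as the last step left them, time stands still between calls to the robot, and variables do not carry over. Pictures are saved under pics/ and viewed, and the job is handed in when it is done.

```bash
ls; mkdir -p pics
python3 - <<'E'
from workcell import robot, viewer, boxes_of
import cv2,numpy as np
s=robot.sense();print({k:np.round(v,3).tolist() for k,v in s.items()})
for n in["top","side","wrist"]:
    p=viewer.camera(n);cv2.imwrite(f"pics/a_{n}.png",p["color"][:,:,::-1])
    print(n,p["shot"],np.round(p["intrinsics"],1).tolist(),[np.round(p[k],3).tolist() for k in("R","t","hand_eye") if k in p])
    for t in["spanner_mid","tray","unit","cover","stud_grip","cap"]:
        print(t,[(np.round(b["xy"],1).tolist(),round(b["confidence"],2)) for b in boxes_of(p,t)][:4])
E
```

```text
pics
{'time': 0.0, 'joints': [-1.072, 0.386, 0.007, -0.001, -1.194, -0.259], 'joint_velocities': [-0.001, -0.001, -0.0, 0.0, 0.004, 0.001], 'joint_efforts': [0.0, -39.229, 18.841, 4.186, -0.005, 0.0], 'tcp_pos': [148.299, -606.447, 204.195], 'eef_rot': [[-0.971, -0.237, -0.001], [-0.237, 0.971, 0.002], [0.0, 0.002, -1.0]], 'ft_force': [0.281, 0.341, -0.107], 'wrist_torque': [-0.008, 0.027, -0.005], 'grip_width': 1.0}
top 1 [[497.8, 0.0, 330.1], [0.0, 497.8, 196.7], [0.0, 0.0, 1.0]] [[[0.154, -0.988, 0.004], [-0.962, -0.15, -0.228], [0.226, 0.031, -0.974]], [41.416, 523.068, 1222.409]]
spanner_mid [([243.7, 300.9], 0.91), ([374.3, 210.2], 0.86), ([485.2, 251.7], 0.72), ([209.5, 125.5], 0.7)]
tray [([484.8, 250.5], 0.88), ([337.3, 183.0], 0.35), ([482.7, 149.7], 0.19)]
unit [([363.1, 206.8], 0.87), ([480.7, 151.5], 0.52)]
cover [([339.5, 182.3], 0.92)]
stud_grip [([319.7, 177.1], 0.66)]
cap []
side 2 [[365.9, 0.0, 319.8], [0.0, 365.9, 196.8], [0.0, 0.0, 1.0]] [[[-0.997, -0.083, -0.004], [-0.063, 0.783, -0.619], [0.055, -0.616, -0.786]], [521.556, -1.666, 1096.603]]
spanner_mid [([237.6, 349.9], 0.76), ([350.8, 177.8], 0.6), ([432.4, 281.5], 0.55), ([249.1, 147.3], 0.23)]
tray [([351.3, 121.3], 0.58), ([275.0, 117.0], 0.2)]
unit [([324.6, 186.2], 0.85), ([314.8, 179.5], 0.54)]
cover [([321.8, 182.7], 0.93), ([346.0, 367.2], 0.23)]
stud_grip [([315.3, 180.4], 0.69)]
cap [([310.3, 148.0], 0.42)]
wrist 3 [[308.1, 0.0, 316.4], [0.0, 308.1, 195.7], [0.0, 0.0, 1.0]] [[[-0.0, -0.961, -0.275, 70.906], [1.0, 0.0, -0.001, 0.436], [0.001, -0.275, 0.961, -168.204], [0.0, 0.0, 0.0, 1.0]]]
spanner_mid []
tray [([497.2, 386.0], 0.87)]
unit []
cover []
stud_grip []
cap []
```

View pics/a_top.png

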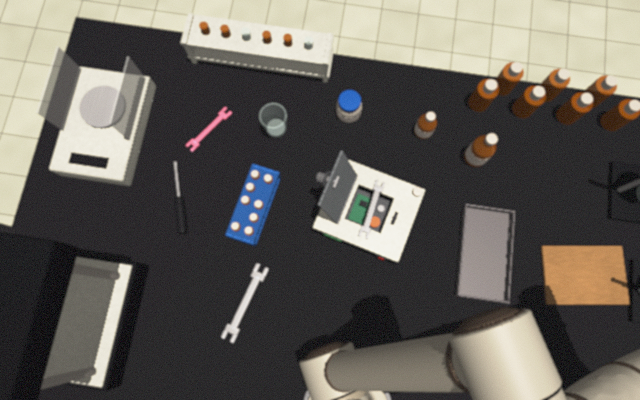

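View pics/a_side.png

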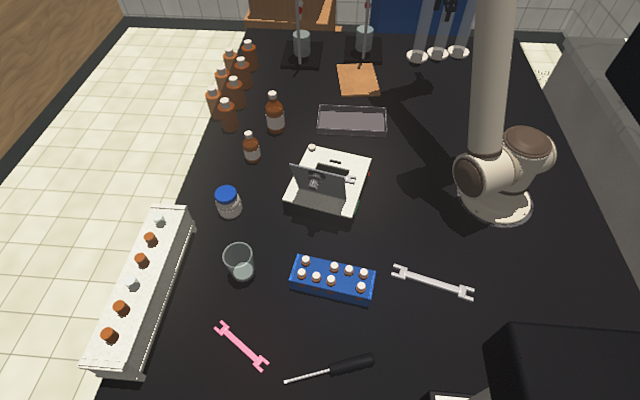

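View pics/a_wrist.png

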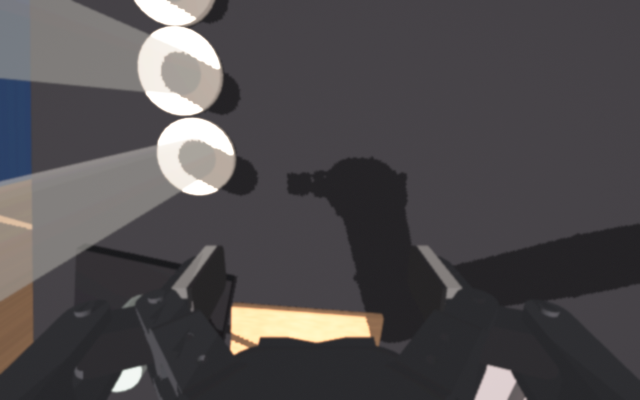

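Run:
```python
import cv2
a=cv2.imread("pics/a_top.png")[140:310,290:530]
cv2.imwrite("pics/a_topz.png",cv2.resize(a,None,fx=3.3,fy=3.3,interpolation=cv2.INTER_CUBIC))
a=cv2.imread("pics/a_side.png")[90:230,260:400]
cv2.imwrite("pics/a_sidez.png",cv2.resize(a,None,fx=4,fy=4,interpolation=cv2.INTER_CUBIC))
```

```text
(no output)
```

View pics/a_topz.png

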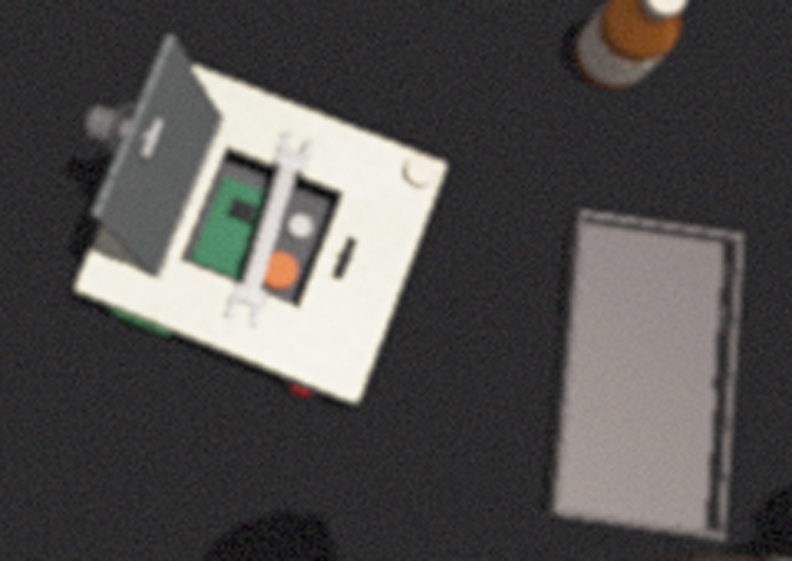

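View pics/a_sidez.png

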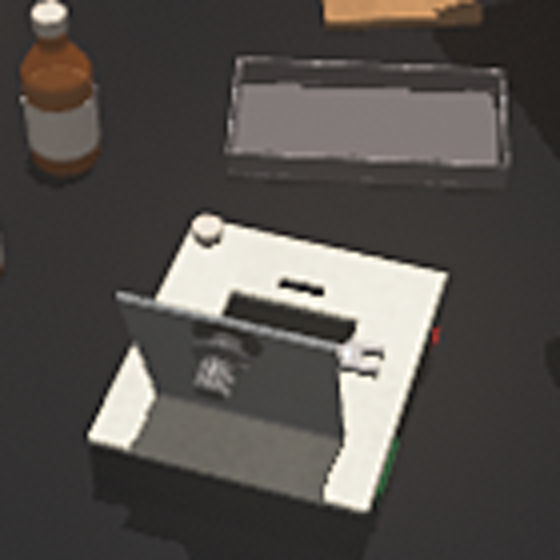

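```bash
cat > h.py <<'E'
import numpy as np
from workcell import robot, viewer, boxes_of
CAM={"top":(497.8,330.1,196.7,np.array([[0.154,-0.988,0.004],[-0.962,-0.15,-0.228],[0.226,0.031,-0.974]]),np.array([41.416,523.068,1222.409])),
"side":(365.9,319.8,196.8,np.array([[-0.997,-0.083,-0.004],[-0.063,0.783,-0.619],[0.055,-0.616,-0.786]]),np.array([521.556,-1.666,1096.603]))}
def ray(cam,px,z):
    f,cx,cy,R,t=CAM[cam]; d=R.T@np.array([(px[0]-cx)/f,(px[1]-cy)/f,1]); c=-R.T@t
    return c+d*(z-c[2])/d[2]
def proj(cam,X):
    f,cx,cy,R,t=CAM[cam]; p=R@np.asarray(X)+t; return np.array([cx+f*p[0]/p[2],cy+f*p[1]/p[2]])
def wray(p,s,px,z):
    K=p["intrinsics"];H=np.array(p["hand_eye"]);E=np.array(s["eef_rot"]);T=np.array(s["tcp_pos"])
    d=np.linalg.inv(K)@np.array([px[0],px[1],1.]); d=E@H[:3,:3]@d; c=E@H[:3,3]+T
    return c+d*(z-c[2])/d[2]
def wproj(p,s,X):
    K=p["intrinsics"];H=np.array(p["hand_eye"]);E=np.array(s["eef_rot"]);T=np.array(s["tcp_pos"])
    q=H[:3,:3].T@(E.T@(np.asarray(X)-T)-H[:3,3]); q=K@q; return q[:2]/q[2]
E
python3 - <<'E'
from h import *
z=lambda u,v:(290+(u+.5)/3.3-.5,140+(v+.5)/3.3-.5)
c={k:ray("top",z(*p),62) for k,p in dict(mp=(75,290),mm=(358,403),pm=(447,162)).items()}
for k in c:print(k,c[k].round(1))
print(np.linalg.norm(c["mp"]-c["mm"]),np.linalg.norm(c["pm"]-c["mm"]))
x=c["pm"]-c["mm"];y=c["mp"]-c["mm"]
print("yaw",np.degrees(np.arctan2(x[1],x[0])),np.degrees(np.arctan2(-y[0],y[1])),"ctr",(c["mp"]+c["pm"])/2)
for n,a,b in(("spanner jaws",(293,150),(243,303)),):
    A=ray("top",z(*a),66);B=ray("top",z(*b),66);print(n,A,B,(A+B)/2,np.linalg.norm(A-B),np.degrees(np.arctan2(*(A-B)[1::-1])))
# bay corners z=62
for q in((228,150),(340,190),(298,305),(182,262)):print("bay",ray("top",z(*q),62).round(1))
print("stud",ray("top",z(103,122),140))
for q in((580,210),(745,233),(725,540),(552,515)):print("tray",ray("top",z(*q),28).round(1))
E
```

```text
mp [423.7 153.3  62. ]
mm [371.4 -72.3  62. ]
pm [ 569.  -118.2   62. ]
231.5778070143107 202.85123940506816
yaw -13.078652510366538 -13.062620326509226 ctr [496.36399204  17.55597164  62.        ]
spanner jaws [558.8172849    2.55955627  66.        ] [433.0276622   24.49735266  66.        ] [495.92247355  13.52845447  66.        ] 127.68827702467759 -9.892924269450571
bay [552.   52.7  62. ]
bay [533.6 -38.2  62. ]
bay [438.7 -17.6  62. ]
bay [458.1  75.3  62. ]
stud [538.10445456 148.62402528 140.        ]
tray [ 555.6 -233.1   28. ]
tray [ 557.3 -364.9   28. ]
tray [ 315.3 -366.4   28. ]
tray [ 313.6 -233.9   28. ]
```

```bash
python3 -m pendant '[0.6,0.193,0.344,0,-0.02, 0.6,0.193,0.344,0,-0.02, 0.6,0.193,0.344,0,-0.02, 0.6,0.193,0.344,0,-0.02, 0.6,0.193,0.344,0,-0.02, 0.6,0.193,0.344,0,-0.02, 0.6,0.193,0.344,0,-0.02, 0.6,0.193,0.344,0,-0.02]'
```

```text
time: 1.85
tcp_pos: [334.4, -275.2, 205.7]
eef_rot: [[-1.0, 0.013, 0.001], [0.013, 1.0, -0.0], [-0.001, -0.0, -1.0]]
ft_force: [0.3, 0.4, -0.0]
grip_width: 0.6
```

```bash
python3 -m pendant '[0.6,0.193,0.344,0,-0.016, 0.6,0.193,0.344,0,-0.016, 0.6,0.193,0.344,0,-0.016, 0.6,0.193,0.344,0,-0.016, 0.6,0.193,0.344,0,-0.016, 0.6,0.193,0.344,0,-0.016, 0.6,0.193,0.344,0,-0.016, 0.6,0,0,0,0]'
python3 - <<'E'
from h import *
import cv2
s=robot.sense();p=viewer.camera("wrist");cv2.imwrite("pics/b.png",p["color"][:,:,::-1]);print(s["tcp_pos"],s["joints"],np.round(s["eef_rot"],3).tolist(),s["grip_width"])
np.save("b.npy",dict(s=s,p={k:p[k] for k in("intrinsics","hand_eye")}),allow_pickle=True)
for t in["spanner_mid","cap","stud_grip"]:print(t,[(np.round(b["xy"],1).tolist(),round(b["confidence"],2)) for b in boxes_of(p,t)][:4])
E
```

```text
time: 2.65
tcp_pos: [498.5, 16.1, 205.2]
eef_rot: [[-0.983, 0.182, 0.002], [0.182, 0.983, 0.0], [-0.002, 0.001, -1.0]]
ft_force: [-1.2, 0.7, 0.2]
grip_width: 0.602
[498.51363868  16.10238719 205.22280033] [ 3.58620746e-01  1.68292966e-01 -2.95374598e-01  3.17573055e-04
 -1.10545477e+00 -2.11208523e+00] [[-0.983, 0.182, 0.002], [0.182, 0.983, 0.0], [-0.002, 0.001, -1.0]] 0.602267164268811
spanner_mid [([311.2, 169.3], 0.69)]
cap [([222.0, 244.8], 0.9), ([370.9, 167.1], 0.73)]
stud_grip [([516.6, 223.1], 0.67)]
```

View pics/b.png

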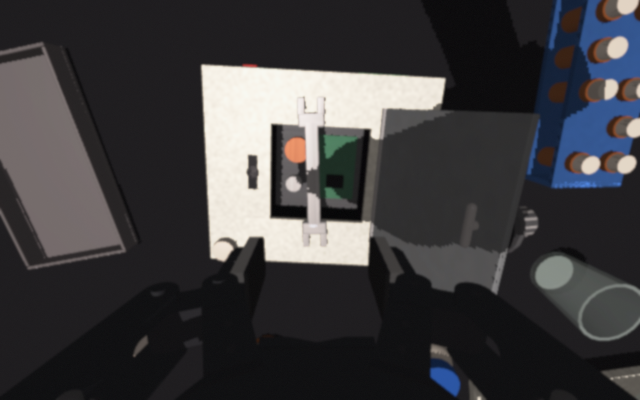

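```bash
python3 - <<'E'
from h import *
d=np.load("b.npy",allow_pickle=True).item();p,s=d["p"],d["s"]
A=wray(p,s,(311.5,97),70);B=wray(p,s,(315.5,245),70)
print(A,B,(A+B)/2,np.linalg.norm(A-B),np.degrees(np.arctan2(*(B-A)[1::-1])))
for q in((312.5,130),(314,215)):print(wray(p,s,q,70))
C=[wray(p,s,q,62) for q in((203,65),(444,78),(211,260))];print(np.round(C,1))
print("cap",wray(p,s,(224,246),68))
E
python3 - <<'E'
import cv2
a=cv2.imread("pics/b.png")[50:290,190:460]
cv2.imwrite("pics/bz.png",cv2.resize(a,None,fx=2.4,fy=2.4,interpolation=cv2.INTER_CUBIC))
E
```

```text
[418.95147926  25.87841664  70.        ] [568.55983494   1.95226066  70.        ] [493.7556571   13.91533865  70.        ] 151.50947504332927 -9.086101773473697
[448.94380622  21.18752312  70.        ]
[534.68946659   6.64094145  70.        ]
[[ 372.2  -68.9   62. ]
 [ 424.6  152.4   62. ]
 [ 569.  -117.1   62. ]]
cap [552.67148653 -95.83115711  68.        ]
```

View pics/bz.png

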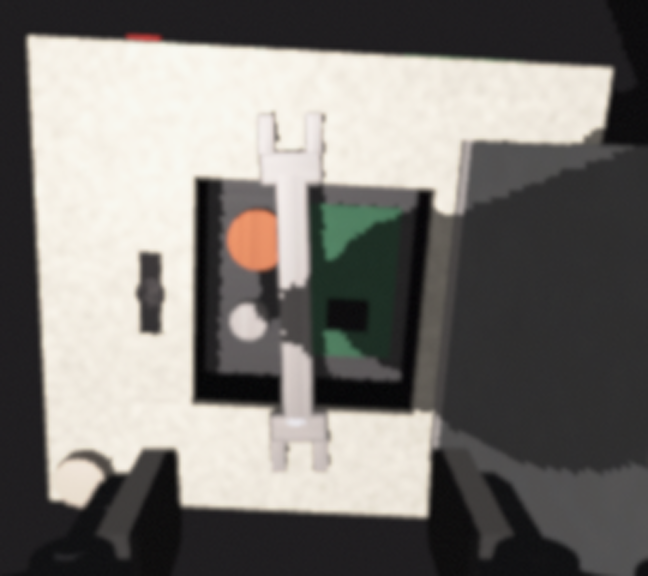

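```bash
python3 -m pendant '[0.45,-0.033,-0.02,-0.25,0.01, 0.45,0,0,-0.3,0, 0.45,0,0,-0.3,0, 0.45,0,0,-0.2,0, 0.45,0,0,-0.1,0, 0.45,0,0,-0.09,0, 0.45,0,0,0,0]'
python3 - <<'E'
from h import *
import cv2
p=viewer.camera("wrist");cv2.imwrite("pics/c.png",p["color"][:,:,::-1])
E
```

```text
time: 3.55
tcp_pos: [490.8, 8.6, 55.6]
eef_rot: [[-0.985, 0.173, -0.002], [0.173, 0.985, -0.001], [0.002, -0.001, -1.0]]
ft_force: [0.2, 0.3, 0.2]
grip_width: 0.451
```

View pics/c.png

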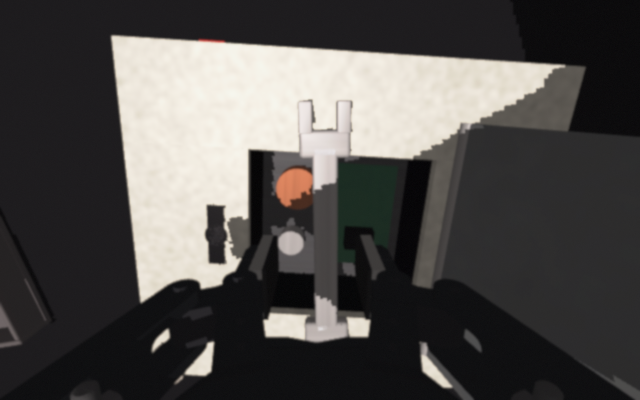

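```bash
python3 -m pendant '[0.45,0.01,0.02,0,0, 0,0,0,0,0, 0,0,0,0,0, 0,0,0,0,0, 0,0,0,0,0, 0,0,0,0,0]'
python3 - <<'E'
from h import *
import cv2
p=viewer.camera("wrist");cv2.imwrite("pics/d.png",p["color"][:,:,::-1])
s=robot.sense();print(s["tcp_pos"],s["grip_width"],s["ft_force"])
E
```

```text
time: 4.2
tcp_pos: [493.1, 12.2, 56.6]
eef_rot: [[-0.985, 0.171, 0.0], [0.171, 0.985, 0.0], [-0.0, 0.0, -1.0]]
ft_force: [0.2, -0.3, -0.4]
grip_width: 0.002
[493.07085376  12.1285552   56.54150864] -0.00012413932067049436 [ 0.18169425  0.06605293 -0.08071256]
```

View pics/d.png

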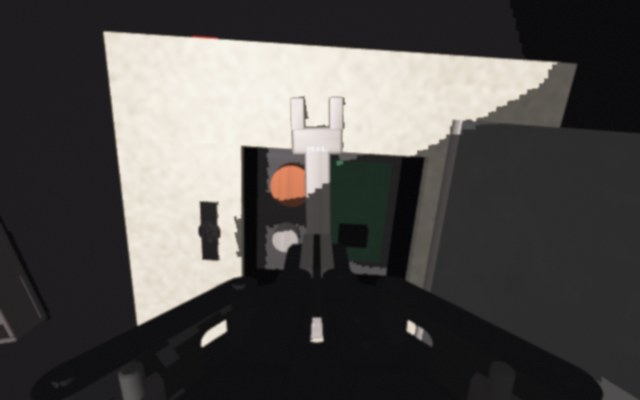

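Run:
```python
import cv2
a=cv2.imread("pics/d.png")[190:360,220:420]
cv2.imwrite("pics/dz.png",cv2.resize(a,None,fx=4,fy=3.5,interpolation=cv2.INTER_CUBIC))
```

```text
(no output)
```

View pics/dz.png

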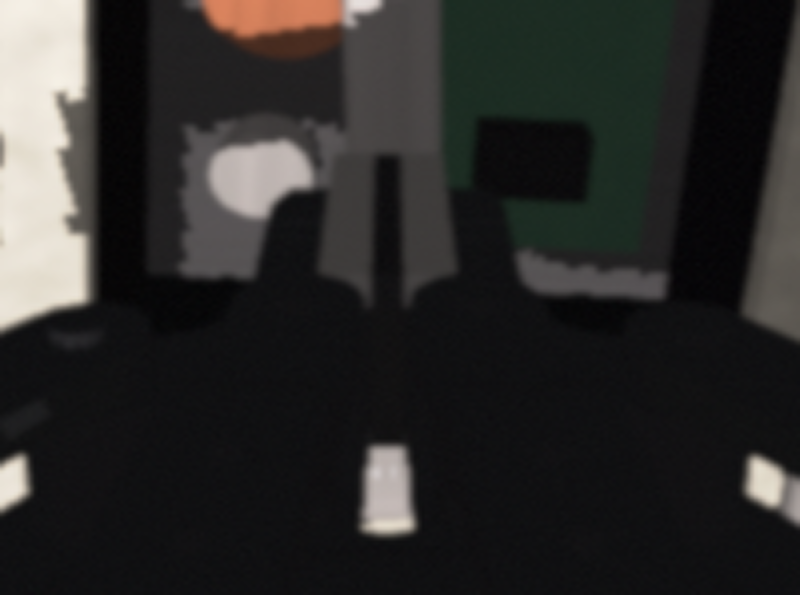

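```bash
python3 -m pendant '[0.45,0,0,0,0, 0.45,0,0,0,0, 0.45,0,0,0,0, 0.45,0,0,-0.1,0, 0.45,0,0,-0.03,0, 0,0,0,0,0, 0,0,0,0,0, 0,0,0,0,0]';python3 -m pendant '[0,0,0,0,0, 0,0,0,0,0, 0,0,0,0,0]'
python3 - <<'E'
from h import *
import cv2
p=viewer.camera("wrist");cv2.imwrite("pics/e.png",p["color"][:,:,::-1])
s=robot.sense();print(s["tcp_pos"],s["grip_width"],s["ft_force"])
E
```

```text
time: 5.05
tcp_pos: [493.3, 12.2, 41.2]
eef_rot: [[-0.985, 0.171, 0.001], [0.171, 0.985, 0.0], [-0.001, 0.0, -1.0]]
ft_force: [-0.3, -0.0, -0.4]
grip_width: 0.119
time: 5.35
tcp_pos: [493.3, 12.2, 41.2]
eef_rot: [[-0.985, 0.171, 0.001], [0.171, 0.985, 0.0], [-0.001, 0.0, -1.0]]
ft_force: [-0.3, 0.3, 1.9]
grip_width: 0.116
[493.3146715   12.1693841   41.19729847] 0.11508129223597684 [-0.81409262 -0.24084122  1.2998934 ]
```

View pics/e.png

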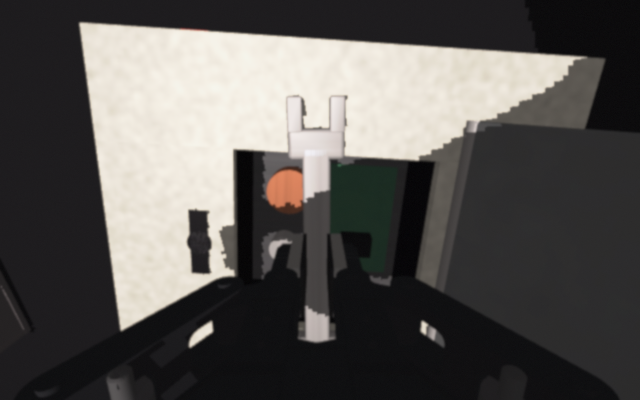

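```bash
python3 -m pendant '[0.35,0,0,0,0, 0.35,0,0,0,0, 0.35,0,0,-0.05,0, 0.35,0,0,0,0, 0,0,0,0,0, 0,0,0,0,0, 0,0,0,0,0, 0,0,0,0,0]';python3 -m pendant '[0,0,0,0,0, 0,0,0,0.05,0, 0,0,0,0.05,0, 0,0,0,0.1,0, 0,0,0,0,0]'
python3 - <<'E'
from h import *
import cv2
p=viewer.camera("wrist");cv2.imwrite("pics/f.png",p["color"][:,:,::-1])
s=robot.sense();print(s["tcp_pos"],s["grip_width"],s["ft_force"])
E
```

```text
time: 6.2
tcp_pos: [493.1, 12.1, 34.8]
eef_rot: [[-0.985, 0.171, -0.0], [0.171, 0.985, 0.0], [0.0, 0.0, -1.0]]
ft_force: [0.2, -0.3, -1.0]
grip_width: 0.129
time: 6.7
tcp_pos: [494.5, 12.5, 60.7]
eef_rot: [[-0.985, 0.17, 0.004], [0.17, 0.985, 0.001], [-0.004, 0.002, -1.0]]
ft_force: [0.9, -0.0, -0.8]
grip_width: 0.128
[493.84433838  12.36659351  59.89358338] 0.12986811004989493 [-0.23769315  1.44425524 -0.68918411]
```

View pics/f.png

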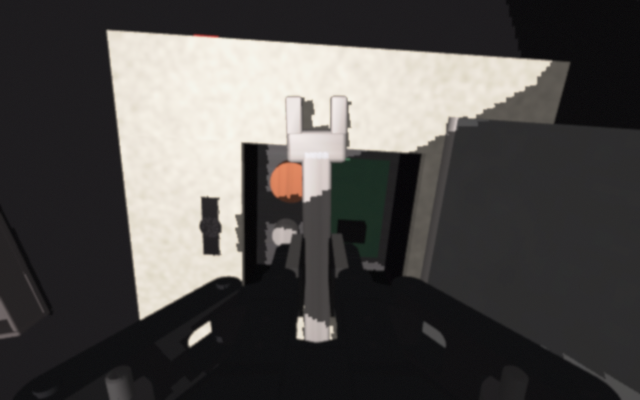

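```bash
python3 -m pendant '[0,0,0,0.2,0, 0,0,0,0.3,0, 0,0,0,0.3,0, 0,-0.06,-0.15,0,0.01, 0,-0.06,-0.25,0,0.015, 0,-0.06,-0.33,0,0.015, 0,-0.06,-0.33,0,0.015, 0,-0.06,-0.33,0,0.015]';python3 -m pendant '[0,-0.06,-0.33,0,0.015, 0,-0.06,-0.33,0,0.015, 0,-0.06,-0.33,0,0.01, 0,0,-0.22,-0.1,0.01, 0,0,0,-0.2,0, 0,0,0,0,0]'
python3 - <<'E'
from h import *
import cv2
p=viewer.camera("wrist");cv2.imwrite("pics/g.png",p["color"][:,:,::-1])
p=viewer.camera("side");cv2.imwrite("pics/g2.png",cv2.resize(p["color"][40:240,220:520,::-1],None,fx=2.5,fy=2.5))
s=robot.sense();print(s["tcp_pos"],s["grip_width"],s["ft_force"],s["eef_rot"][0])
E
```

```text
time: 7.55
tcp_pos: [456.3, -155.9, 154.6]
eef_rot: [[-0.998, 0.06, -0.0], [0.06, 0.998, 0.0], [0.0, 0.0, -1.0]]
ft_force: [0.1, -0.4, -1.0]
grip_width: 0.127
time: 8.15
tcp_pos: [432.4, -299.4, 115.3]
eef_rot: [[-1.0, -0.014, -0.008], [-0.014, 1.0, 0.004], [0.008, 0.004, -1.0]]
ft_force: [-0.6, -0.0, -0.7]
grip_width: 0.127
[ 435.07410022 -299.75801396  118.58504119] 0.12810149994009043 [ 0.32764643  0.51595085 -0.72351868] [-0.99985387 -0.0170043  -0.00176129]
```

View pics/g.png

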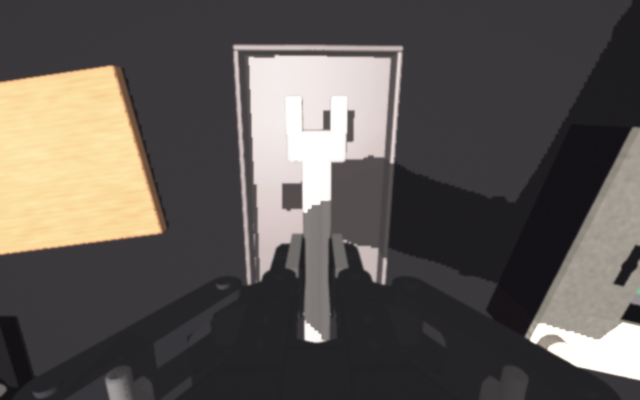

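View pics/g2.png

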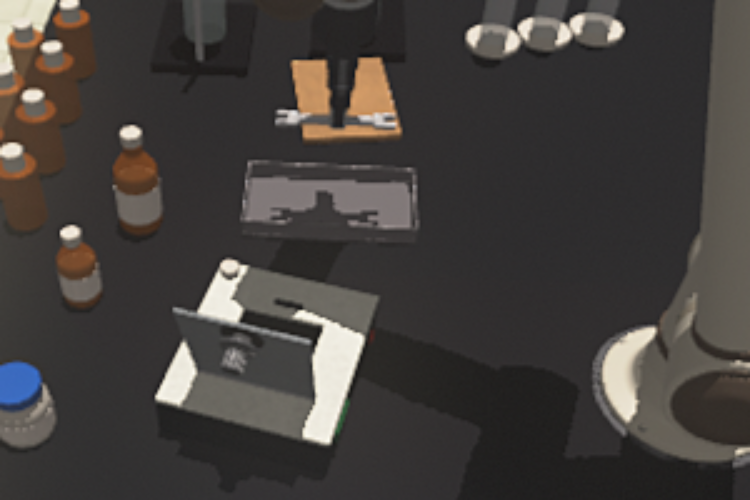

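Run:
```python
from h import *
for z in(100,110,118,125,130,135,140,150):print(z,proj("side",(435,-300,z)).round(1))
```

```text
100 [353.3  99.6]
110 [353.5  97.1]
118 [353.7  95.1]
125 [353.8  93.3]
130 [353.9  92. ]
135 [354.   90.8]
140 [354.1  89.5]
150 [354.4  86.8]
```

```bash
python3 -m pendant '[0,0,0,-0.3,0, 0,0,0,-0.3,0, 0,0,0,-0.2,0, 0,0,0,-0.1,0, 0,0,0,-0.06,0, 0,0,0,-0.04,0, 0,0,0,-0.03,0, 0,0,0,0,0]'
python3 - <<'E'
from h import *
import cv2
p=viewer.camera("side");cv2.imwrite("pics/h2.png",cv2.resize(p["color"][60:200,280:430,::-1],None,fx=4,fy=4,interpolation=cv2.INTER_CUBIC))
s=robot.sense();print(s["tcp_pos"],s["grip_width"],s["ft_force"],s["eef_rot"][0])
E
```

```text
time: 9.05
tcp_pos: [436.0, -300.0, -4.2]
eef_rot: [[-1.0, -0.017, 0.001], [-0.017, 1.0, -0.0], [-0.001, -0.0, -1.0]]
ft_force: [-0.0, -0.4, -1.5]
grip_width: 0.131
[ 435.98753368 -300.06455039   -4.04206951] 0.12552868391642555 [ 0.09350078  0.46000782 -0.78158954] [-0.99985666 -0.01688761  0.00121161]
```

View pics/h2.png

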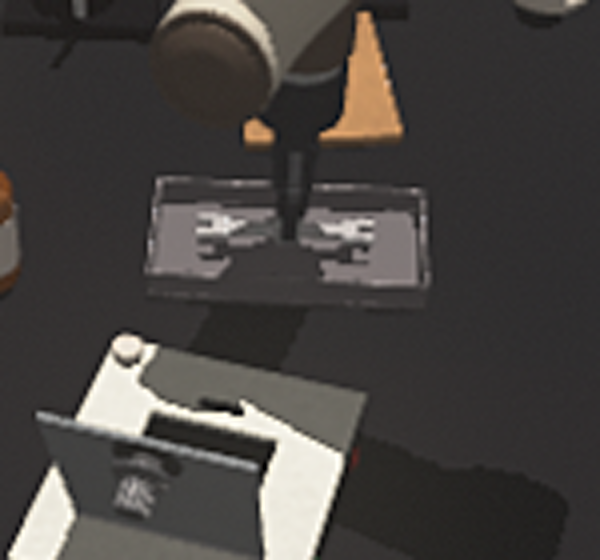

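Spanner hovers over the tray floor, no contact yet. Go down in small steps.

```bash
python3 -m pendant '[0,0,0,-0.03,0, 0,0,0,-0.02,0, 0,0,0,0,0]'
```

```text
time: 9.4
tcp_pos: [435.2, -299.8, -10.9]
eef_rot: [[-1.0, -0.017, -0.0], [-0.017, 1.0, 0.0], [0.0, 0.0, -1.0]]
ft_force: [-0.5, -1.1, -1.1]
grip_width: 0.131
```

```bash
python3 -m pendant '[0,0,0,-0.015,0, 0,0,0,-0.015,0, 0,0,0,0,0]'
```

```text
time: 9.7
tcp_pos: [435.3, -299.8, -14.6]
eef_rot: [[-1.0, -0.017, -0.001], [-0.017, 1.0, 0.0], [0.001, 0.0, -1.0]]
ft_force: [-0.2, -0.2, -1.5]
grip_width: 0.128
```

```bash
python3 -m pendant '[0,0,0,-0.015,0, 0,0,0,-0.01,0, 0,0,0,0,0]'
```

```text
time: 10.0
tcp_pos: [435.4, -299.8, -17.5]
eef_rot: [[-1.0, -0.017, -0.0], [-0.017, 1.0, 0.0], [0.0, 0.0, -1.0]]
ft_force: [0.5, -0.2, -1.2]
grip_width: 0.126
```

```bash
python3 -m pendant '[0,0,0,-0.015,0, 0,0,0,-0.015,0, 0,0,0,0,0]'
```

```text
time: 10.3
tcp_pos: [435.3, -299.8, -21.2]
eef_rot: [[-1.0, -0.017, -0.001], [-0.017, 1.0, 0.0], [0.001, 0.0, -1.0]]
ft_force: [-0.1, -0.2, -1.7]
grip_width: 0.127
```

```bash
python3 -m pendant '[0.3,0,0,0,0, 0.4,0,0,0,0, 0.4,0,0,0,0, 0.4,0,0,0.1,0, 0.4,0,0,0.3,0, 0.4,0,0,0.35,0, 0.4,0,0,0.35,0, 0.4,0,0,0.35,0]'
python3 - <<'E'
from h import *
import cv2
p=viewer.camera("wrist");cv2.imwrite("pics/i.png",p["color"][:,:,::-1])
s=robot.sense();print(s["tcp_pos"],s["grip_width"],s["ft_force"])
E
```

```text
time: 11.1
tcp_pos: [435.2, -299.9, 156.0]
eef_rot: [[-1.0, -0.017, 0.001], [-0.017, 1.0, -0.0], [-0.001, -0.001, -1.0]]
ft_force: [1.1, -0.2, -1.2]
grip_width: 0.403
[ 439.51998446 -302.31964246  163.96362302] 0.39835790410610766 [ 2.20213161 -1.23823715  4.72293025]
```

View pics/i.png

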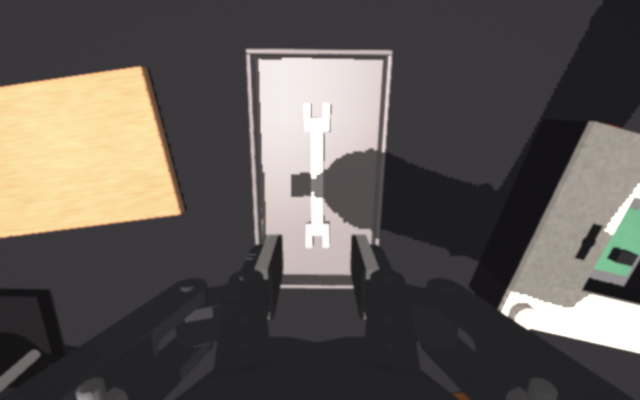

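```bash
cat >> h.py <<'E'
U0=np.array([496.4,17.6,0]);uyaw=np.radians(-13.07)
RU=np.array([[np.cos(uyaw),-np.sin(uyaw),0],[np.sin(uyaw),np.cos(uyaw),0],[0,0,1]])
def u2w(p): return U0+RU@np.asarray(p,float)
def w2u(p): return RU.T@(np.asarray(p,float)-U0)
def cov(x,r,n,th): return u2w((x,62-r*np.cos(th)+n*np.sin(th),64.5+r*np.sin(th)+n*np.cos(th)))
E
python3 - <<'E'
from h import *
z=lambda u,v:(290+(u+.5)/3.3-.5,140+(v+.5)/3.3-.5)
print(z(172,35),z(95,212),z(103,122))
for th in(1.72,1.77,1.82,1.87,1.92):print(th,proj("top",cov(70,152,2.5,th)).round(1),proj("top",cov(-70,152,2.5,th)).round(1),proj("top",cov(0,130,40,th)).round(1), proj("side",cov(70,152,2.5,th)).round(1),proj("side",cov(-70,152,2.5,th)).round(1))
print("side",(260+118/4,90+294/4),(260+343/4,90+348/4))
for q in((252,205),(228,237),(278,170)):print(ray("top",q,55).round())
E
```

```text
(341.77272727272725, 150.25757575757575) (318.43939393939394, 203.89393939393938) (320.8636363636364, 176.62121212121212)
1.72 [350.3 153. ] [327.6 208.1] [325.4 178. ] [292.  155.1] [346.6 167.7]
1.77 [347.3 152. ] [324.5 207. ] [323.  177.4] [290.9 157.5] [345.7 170.3]
1.82 [344.3 151.1] [321.5 206. ] [320.7 176.9] [289.9 160.1] [344.8 173. ]
1.87 [341.4 150.3] [318.5 205. ] [318.5 176.4] [288.9 162.8] [344.  175.7]
1.92 [338.5 149.6] [315.6 204.1] [316.4 176. ] [288.  165.5] [343.1 178.6]
side (289.5, 163.5) (345.75, 177.0)
[459. 317.  55.]
[368. 361.  55.]
[562. 267.  55.]
```

```bash
python3 -m pendant '[0,0,0,0.4,0.077, 0,0.039,0.2,0.36,0.077, 0,0.039,0.35,0,0.077, 0,0.039,0.35,0,0.077, 0,0.039,0.35,0,0.077, 0,0.039,0.35,0,0.077, 0,0.039,0.35,0,0.077, 0,0.039,0.35,0,0.077]';python3 -m pendant '[0,0.039,0.35,0,0.077, 0,0.039,0.35,0,0.077, 0,0.039,0.35,0,0.077, 0,0.039,0.35,0,0, 0,0.035,0.135,0,0, 0,0,0,0,0, 0,0,0,0,0]'
python3 - <<'E'
from h import *
import cv2
s=robot.sense();print(s["tcp_pos"],s["grip_width"],s["joints"],np.round(s["eef_rot"],3).tolist())
print(w2u(s["tcp_pos"]))
p=viewer.camera("wrist");cv2.imwrite("pics/j.png",p["color"][:,:,::-1])
E
```

```text
time: 11.95
tcp_pos: [467.9, -22.3, 245.3]
eef_rot: [[-0.549, -0.836, 0.002], [-0.836, 0.549, 0.0], [-0.001, -0.001, -1.0]]
ft_force: [0.2, -0.3, 0.6]
grip_width: 0.001
time: 12.65
tcp_pos: [490.9, 159.8, 244.4]
eef_rot: [[-0.222, -0.975, -0.0], [-0.975, 0.222, -0.0], [0.0, 0.0, -1.0]]
ft_force: [-0.2, -0.9, -0.4]
grip_width: -0.0
[490.85919396 159.80426785 244.43031171] -0.0004797395392188743 [ 6.29463102e-01  1.71571317e-01 -1.89657883e-01 -8.72585911e-06
 -1.21006831e+00 -8.52992075e-01] [[-0.222, -0.975, -0.0], [-0.975, 0.222, -0.0], [0.0, 0.0, -1.0]]
[-37.55552727 137.26739124 244.43031171]
```

View pics/j.png

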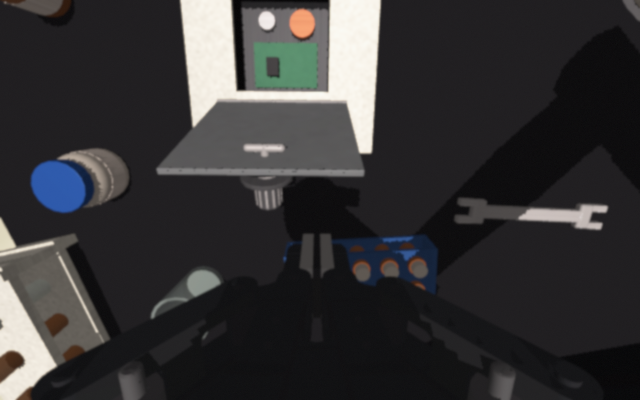

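```bash
python3 -m pendant '[0,-0.057,0.013,-0.34,0, 0,0,0,-0.34,0, 0,0,0,0,0, 0,-0.029,-0.126,0,0, 0,-0.029,-0.126,0,0, 0,-0.029,-0.126,0,0, 0,-0.029,-0.126,0,0, 0,0,0,0,0]'
python3 - <<'E'
from h import *
import cv2
s=robot.sense();print(w2u(s["tcp_pos"]),s["ft_force"])
p=viewer.camera("side");cv2.imwrite("pics/k.png",cv2.resize(p["color"][60:260,220:420,::-1],None,fx=3,fy=3,interpolation=cv2.INTER_CUBIC))
p=viewer.camera("wrist");cv2.imwrite("pics/k2.png",p["color"][:,:,::-1])
E
```

```text
time: 13.5
tcp_pos: [469.5, 99.0, 163.5]
eef_rot: [[-0.224, -0.975, -0.0], [-0.975, 0.224, -0.0], [0.0, 0.0, -1.0]]
ft_force: [0.4, 0.4, -0.8]
grip_width: 0.001
[-44.60741275  73.20511896 163.51578902] [ 0.38746828  0.40092068 -0.83190978]
```

View pics/k.png

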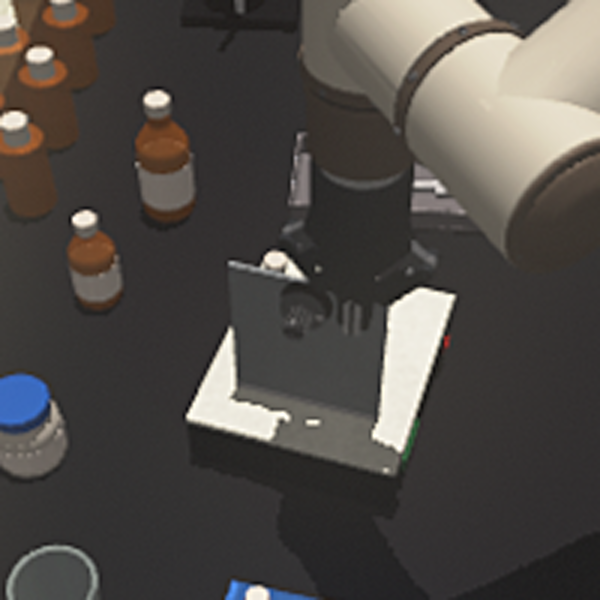

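View pics/k2.png

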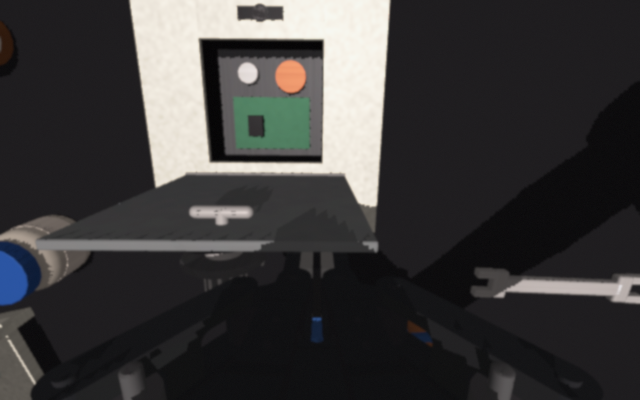

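Run:
```python
from h import *
cur=np.array([-44.6,73.2,163.5])
prev=cur
for th in(1.5,1.35,1.2,1.05,.9,.75,.6,.45,.3,.2):
    r=125
    t=np.array([-50,62-r*np.cos(th)+2.5*np.sin(th)+11,64.5+r*np.sin(th)+2.5*np.cos(th)-25])
    print(th,t.round(1),(RU@(t-prev)/120).round(3)); prev=t
```

```text
1.5 [-50.   66.7 164.4] [-0.056 -0.043  0.007]
1.35 [-50.   48.1 162. ] [-0.035 -0.151 -0.02 ]
1.2 [-50.   30.  156.9] [-0.034 -0.146 -0.043]
1.05 [-50.   13.  149.2] [-0.032 -0.139 -0.064]
0.9 [-50.   -2.7 139. ] [-0.03  -0.128 -0.085]
0.75 [-50.  -16.8 126.5] [-0.026 -0.114 -0.104]
0.6 [-50.  -28.8 112.1] [-0.023 -0.097 -0.12 ]
0.45 [-50.  -38.5  96.1] [-0.018 -0.079 -0.134]
0.3 [-50.  -45.7  78.8] [-0.014 -0.059 -0.144]
0.2 [-50.  -49.   66.8] [-0.006 -0.027 -0.1  ]
```

```bash
python3 -m pendant '[0,-0.056,-0.043,0.007,0, 0,-0.035,-0.151,-0.02,0, 0,-0.034,-0.146,-0.043,0, 0,-0.032,-0.139,-0.064,0, 0,-0.030,-0.128,-0.085,0, 0,0,0,0,0]'
python3 - <<'E'
from h import *
import cv2
s=robot.sense();print(w2u(s["tcp_pos"]),s["ft_force"])
p=viewer.camera("side");cv2.imwrite("pics/l.png",cv2.resize(p["color"][60:260,220:420,::-1],None,fx=3,fy=3,interpolation=cv2.INTER_CUBIC))
E
```

```text
time: 14.2
tcp_pos: [445.5, 26.8, 136.4]
eef_rot: [[-0.224, -0.975, -0.005], [-0.975, 0.224, -0.002], [0.003, 0.005, -1.0]]
ft_force: [-0.5, -0.1, -0.7]
grip_width: -0.001
[-51.69939144  -2.5779121  136.36444157] [-0.49258151 -0.08388468 -0.6742313 ]
```

View pics/l.png

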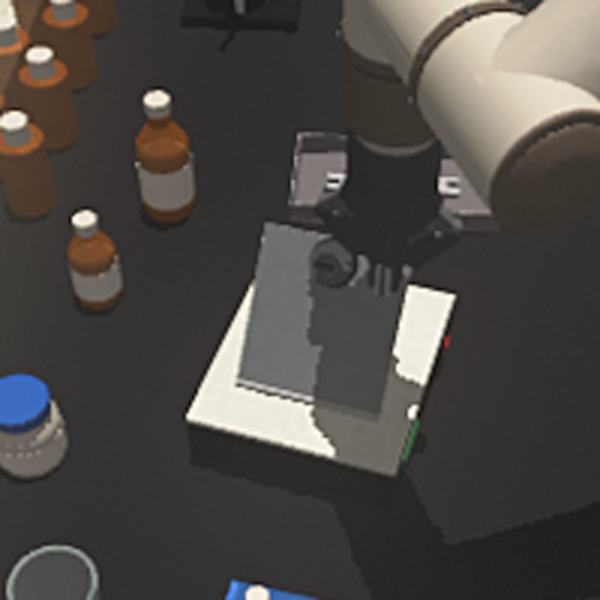

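```bash
python3 -m pendant '[0,-0.026,-0.114,-0.104,0, 0,-0.023,-0.097,-0.12,0, 0,-0.018,-0.079,-0.134,0, 0,-0.014,-0.059,-0.144,0, 0,-0.006,-0.027,-0.1,0, 0,0,0,0,0]'
python3 - <<'E'
from h import *
import cv2
s=robot.sense();print(w2u(s["tcp_pos"]),s["ft_force"])
p=viewer.camera("side");cv2.imwrite("pics/m.png",cv2.resize(p["color"][60:260,220:420,::-1],None,fx=3,fy=3,interpolation=cv2.INTER_CUBIC))
E
```

```text
time: 14.85
tcp_pos: [436.2, -16.9, 64.5]
eef_rot: [[-0.222, -0.975, -0.004], [-0.975, 0.222, -0.001], [0.002, 0.004, -1.0]]
ft_force: [0.0, 0.3, 1.0]
grip_width: 0.001
[-50.83791624 -47.23433673  64.46831704] [2.29118411e-04 3.49339314e-01 9.50062611e-01]
```

View pics/m.png

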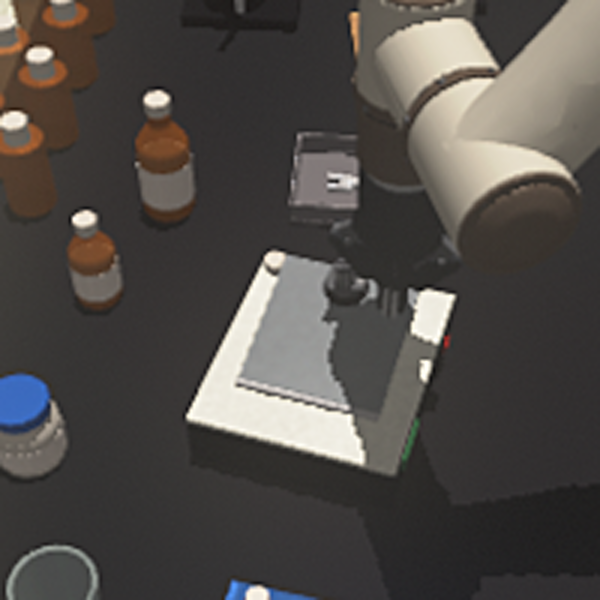

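```bash
python3 -m pendant '[0,-0.003,-0.012,-0.08,0, 0,0,0,-0.06,0, 0,0,0,0,0]';python3 -m pendant '[0,0,0,-0.03,0, 0,0,0,-0.02,0, 0,0,0,0,0]'
```

```text
time: 15.2
tcp_pos: [436.6, -18.0, 48.3]
eef_rot: [[-0.222, -0.975, -0.002], [-0.975, 0.222, -0.0], [0.001, 0.002, -1.0]]
ft_force: [0.3, -0.3, -0.7]
grip_width: -0.001
time: 15.5
tcp_pos: [437.0, -18.0, 42.8]
eef_rot: [[-0.222, -0.975, -0.0], [-0.975, 0.222, 0.0], [0.0, 0.0, -1.0]]
ft_force: [0.2, 0.1, 0.6]
grip_width: 0.001
```

```bash
python3 -m pendant '[0,0,0,-0.015,0, 0,0,0,-0.015,0, 0,0,0,0,0]';python3 -m pendant '[0,0,0,-0.01,0, 0,0,0,0,0]'
```

```text
time: 15.8
tcp_pos: [437.3, -18.0, 40.9]
eef_rot: [[-0.221, -0.975, 0.0], [-0.975, 0.221, -0.0], [0.0, -0.0, -1.0]]
ft_force: [-4.0, 1.4, 14.3]
grip_width: 0.002
time: 16.0
tcp_pos: [437.4, -18.0, 40.8]
eef_rot: [[-0.22, -0.975, 0.001], [-0.975, 0.22, -0.001], [0.0, -0.001, -1.0]]
ft_force: [-8.1, 1.9, 24.7]
grip_width: 0.0
```

```bash
python3 -m pendant '[0,0,0,0.2,0, 0.3,0,0,0.3,0, 0.5,0,0,0.35,0, 0.5,0.2,-0.1,0,0, 0.5,0.2,-0.1,0,0, 0.5,0,0,0,0, 0.5,0,0,0,0]'
python3 - <<'E'
from h import *
import cv2
s=robot.sense();print(s["tcp_pos"],w2u(s["tcp_pos"]),s["ft_force"],s["grip_width"])
p=viewer.camera("wrist");cv2.imwrite("pics/n.png",p["color"][:,:,::-1])
print([(np.round(b["xy"],1).tolist(),round(b["confidence"],2)) for b in boxes_of(p,"stud_grip")][:4])
for q in((0,-68,105),(0,-68,81),(0,-90,67),(70,-90,67),(-70,-90,67),(0,0,67)):print(q,wproj(p,s,u2w(q)).round(1))
np.save("n.npy",dict(s=s,p={k:p[k] for k in("intrinsics","hand_eye")}),allow_pickle=True)
E
```

```text
time: 16.7
tcp_pos: [484.8, -42.2, 139.7]
eef_rot: [[-0.223, -0.975, -0.001], [-0.975, 0.223, 0.0], [0.0, 0.001, -1.0]]
ft_force: [-0.8, 0.5, 0.1]
grip_width: 0.503
[484.82800904 -42.17581125 139.67411713] [  2.24556705 -60.84419458 139.67411713] [-0.79394668  0.52703399  0.08634966] 0.5030143167213544
[([319.9, 189.9], 0.97)]
(0, -68, 105) [318.1 202.5]
(0, -68, 81) [317.9 193.2]
(0, -90, 67) [318.  161.6]
(70, -90, 67) [229.1 161.3]
(-70, -90, 67) [406.8 161.9]
(0, 0, 67) [317.5 264.5]
```

View pics/n.png

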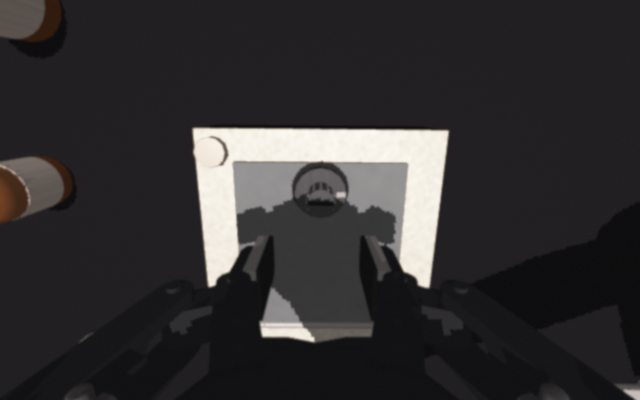

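```bash
python3 -m pendant '[0.5,-0.04,-0.061,-0.1,0, 0.5,0,0,-0.2,0, 0.5,0,0,-0.2,0, 0.5,0,0,-0.13,0, 0.5,0,0,0,0, 0.5,0,0,0,0]'
python3 - <<'E'
from h import *
import cv2
s=robot.sense();print(w2u(s["tcp_pos"]),s["ft_force"],s["grip_width"])
p=viewer.camera("wrist");cv2.imwrite("pics/o.png",p["color"][:,:,::-1])
p=viewer.camera("side");cv2.imwrite("pics/o2.png",cv2.resize(p["color"][100:220,270:390,::-1],None,fx=5,fy=5,interpolation=cv2.INTER_CUBIC))
E
```

```text
time: 17.4
tcp_pos: [480.2, -49.1, 65.0]
eef_rot: [[-0.221, -0.975, -0.0], [-0.975, 0.221, -0.0], [0.0, 0.0, -1.0]]
ft_force: [-0.2, -0.7, 0.5]
grip_width: 0.496
[ -0.646894   -68.6343975   64.98083854] [-0.19183226 -0.66345435  0.47591781] 0.4960367540123525
```

View pics/o.png

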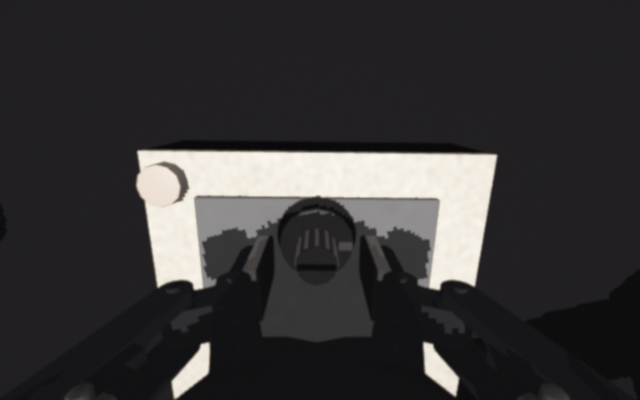

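View pics/o2.png

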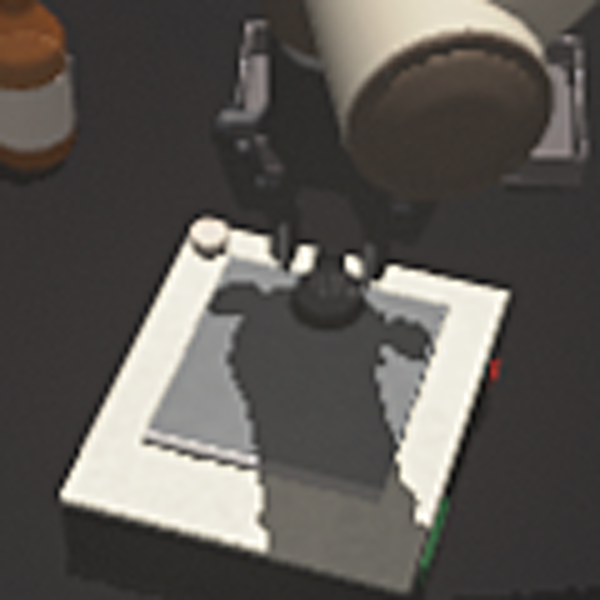

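```bash
python3 -m pendant '[0.5,0,0,-0.02,0, 0,0,0,0,0, 0,0,0,0,0, 0,0,0,0,0, 0,0,0,0,0, 0,0,0,0,0]'; python3 -m pendant '[0,0,0,-0.03,0, 0,0,0,-0.03,0, 0,0,0,0,0]'
```

```text
time: 18.1
tcp_pos: [480.5, -49.3, 62.6]
eef_rot: [[-0.222, -0.975, 0.0], [-0.975, 0.222, 0.0], [-0.0, -0.0, -1.0]]
ft_force: [-2.2, 0.1, 3.8]
grip_width: 0.207
time: 18.4
tcp_pos: [480.5, -49.3, 55.2]
eef_rot: [[-0.221, -0.975, -0.0], [-0.975, 0.221, -0.0], [0.0, -0.0, -1.0]]
ft_force: [-1.9, 1.8, 7.7]
grip_width: 0.206
```

```bash
python3 -m pendant '[0,0,0,-0.015,0, 0,0,0,-0.01,0, 0,0,0,0,0]'
```

```text
time: 18.7
tcp_pos: [480.6, -49.4, 53.6]
eef_rot: [[-0.221, -0.975, 0.0], [-0.975, 0.221, -0.001], [0.0, -0.0, -1.0]]
ft_force: [-4.9, 1.6, 14.8]
grip_width: 0.209
```

```bash
python3 -m pendant '[0,0,0,0,-0.08, 0,0,0,0,-0.09, 0,0,0,0,-0.09, 0,0,0,0,-0.09, 0,0,0,0,0]'; python3 -c "
from h import *
s=robot.sense();print(s['joints'],s['ft_force'],s['wrist_torque'])"
```

```text
time: 19.2
tcp_pos: [480.0, -49.0, 53.6]
eef_rot: [[-0.7, -0.714, -0.001], [-0.714, 0.7, 0.0], [0.0, 0.0, -1.0]]
ft_force: [-6.4, 4.5, 16.5]
grip_width: 0.205
[ 2.35692478e-01  3.23192969e-01 -5.34199974e-01 -2.51630114e-04
 -7.13926074e-01 -1.01069596e+00] [-6.42059753  4.48287473 16.45694285] [ 1.30397707  2.06397015 -0.02419157]
```

```bash
python3 -m pendant '[0,0,0,0,-0.08, 0,0,0,0,-0.08, 0,0,0,0,-0.08, 0,0,0,0,-0.08, 0,0,0,0,-0.08, 0,0,0,0,-0.08, 0,0,0,0,-0.08, 0,0,0,0,0]'; python3 -c "
from h import *
s=robot.sense();print(s['joints'],s['ft_force'],s['wrist_torque'])"
```

```text
time: 20.0
tcp_pos: [479.6, -48.0, 53.6]
eef_rot: [[-0.996, 0.084, -0.001], [0.084, 0.996, 0.001], [0.001, 0.001, -1.0]]
ft_force: [-8.5, 10.8, 18.7]
grip_width: 0.204
[ 0.23697807  0.32279574 -0.53410565 -0.00235993 -0.71434766 -1.8900162 ] [-8.54000708 10.82079941 18.65681994] [ 2.94613074  2.55538656 -0.00484063]
```

```bash
python3 -m pendant '[0,0,0,0,-0.02, 0,0,0,0,-0.02, 0,0,0,0,0]'; python3 -c "
from h import *
s=robot.sense();print(s['joints'][5],s['ft_force'],s['wrist_torque'])"
```

```text
time: 20.3
tcp_pos: [479.6, -48.0, 53.6]
eef_rot: [[-0.99, 0.143, -0.001], [0.143, 0.99, 0.001], [0.001, 0.001, -1.0]]
ft_force: [-9.2, 9.0, 18.0]
grip_width: 0.206
-1.9499740824527727 [-9.15890909  9.01178629 17.96886741] [3.05960985 2.63284435 0.37624041]
```

```bash
python3 -m pendant '[0.45,0,0,0,0, 0.45,0,0,0,0, 0.45,0,0,0,0, 0.45,0,0,0,0, 0.45,0,0,0.1,0, 0.45,0,0,0.3,0, 0.45,0,0,0.4,0, 0.45,0,0,0,0]'
python3 - <<'E'
from h import *
import cv2
s=robot.sense();print(w2u(s["tcp_pos"]),s["ft_force"],s["grip_width"])
p=viewer.camera("wrist");cv2.imwrite("pics/q.png",cv2.resize(p["color"][90:340,180:480,::-1],None,fx=2.5,fy=2.4,interpolation=cv2.INTER_CUBIC))
E
```

```text
time: 21.1
tcp_pos: [485.0, -49.2, 154.1]
eef_rot: [[-0.99, 0.143, 0.013], [0.143, 0.99, 0.001], [-0.013, 0.003, -1.0]]
ft_force: [1.1, -0.1, -0.2]
grip_width: 0.455
[  4.04131291 -67.62493711 154.05884759] [ 1.07779824 -0.07537187 -0.22048793] 0.45548714109689836
```

View pics/q.png

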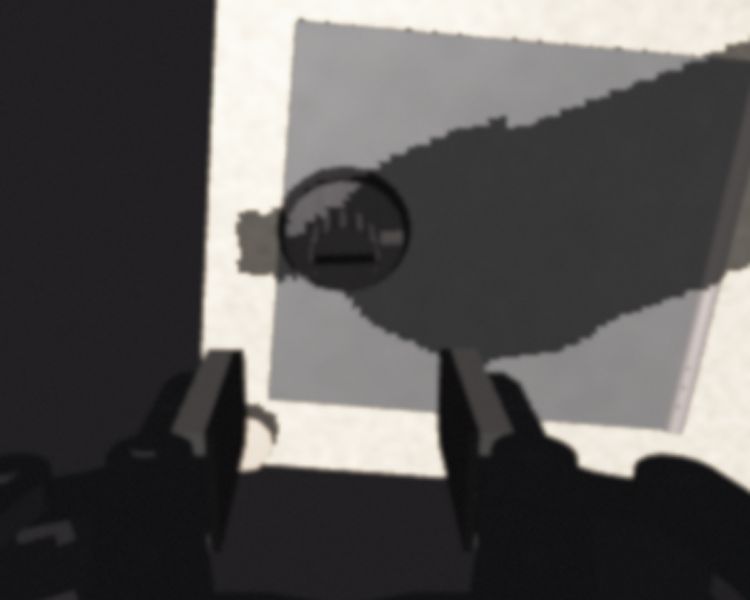

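```bash
python3 -m pendant '[0,0,0,0,0, 0,0,0,0,0, 0,0,0,-0.3,0, 0,0,0,-0.2,0, 0,0,0,0,0, 0,0,0,0,0]'; python3 -m pendant '[0,0,0,-0.04,0, 0,0,0,0,0, 0,0,0,0,0]'
```

```text
time: 21.75
tcp_pos: [480.1, -49.6, 87.5]
eef_rot: [[-0.99, 0.144, -0.002], [0.144, 0.99, -0.001], [0.002, -0.001, -1.0]]
ft_force: [0.3, -0.4, 0.2]
grip_width: -0.003
time: 22.05
tcp_pos: [480.9, -49.3, 83.9]
eef_rot: [[-0.99, 0.145, 0.001], [0.145, 0.99, 0.0], [-0.001, 0.0, -1.0]]
ft_force: [0.1, 0.3, -0.9]
grip_width: -0.002
```

```bash
for i in 1; do python3 -m pendant '[0,0,0,-0.03,0, 0,0,0,-0.02,0, 0,0,0,0,0, 0,0,0,0,0]'; done; python3 -m pendant '[0,0,0,-0.01,0, 0,0,0,0,0, 0,0,0,0,0]'
```

```text
time: 22.45
tcp_pos: [480.3, -49.3, 77.2]
eef_rot: [[-0.99, 0.145, -0.0], [0.145, 0.99, -0.0], [0.0, -0.0, -1.0]]
ft_force: [-0.1, 0.1, -0.0]
grip_width: -0.0
time: 22.75
tcp_pos: [480.4, -49.3, 76.1]
eef_rot: [[-0.99, 0.145, -0.0], [0.145, 0.99, -0.0], [0.0, -0.0, -1.0]]
ft_force: [0.8, -0.1, 0.2]
grip_width: 0.003
```

```bash
python3 -m pendant '[0,0,0,-0.006,0, 0,0,0,0,0, 0,0,0,0,0]'
```

```text
time: 23.05
tcp_pos: [480.5, -49.3, 75.7]
eef_rot: [[-0.99, 0.144, 0.0], [0.144, 0.99, -0.0], [-0.0, -0.0, -1.0]]
ft_force: [0.0, 0.4, 3.7]
grip_width: 0.001
```

Contact at TCP z ≈ 75.7 puts the stud head about 3.4 mm in, which matches locked. I'll back off and check the scene.

```bash
python3 -m pendant '[0,0,0,0.1,0, 0,0,0,0.3,0, 0,0,0,0.4,0, 0,0,0,0.4,0, 0,-0.2,-0.2,0.2,0, 0,-0.2,-0.3,0,0, 0,-0.2,-0.3,0,0, 0,-0.2,-0.3,0,0]'; python3 -m pendant '[0,0,-0.3,0,0, 0,0,-0.3,0,0, 0,0,0,0,0, 0,0,0,0,0]'
python3 - <<'E'
from h import *
import cv2
for n in("top","side"):
    p=viewer.camera(n);cv2.imwrite(f"pics/z_{n}.png",p["color"][:,:,::-1])
p0=cv2.imread("pics/z_top.png")[140:310,290:530]
cv2.imwrite("pics/z_topz.png",cv2.resize(p0,None,fx=3.3,fy=3.3,interpolation=cv2.INTER_CUBIC))
E
```

```text
time: 23.85
tcp_pos: [383.2, -182.1, 243.5]
eef_rot: [[-0.99, 0.144, 0.001], [0.144, 0.99, 0.0], [-0.001, 0.0, -1.0]]
ft_force: [1.1, -0.4, -0.2]
grip_width: -0.0
time: 24.25
tcp_pos: [383.9, -253.8, 242.7]
eef_rot: [[-0.989, 0.147, -0.001], [0.147, 0.989, 0.001], [0.001, 0.001, -1.0]]
ft_force: [0.4, -0.9, 0.5]
grip_width: 0.002
```

View pics/z_topz.png

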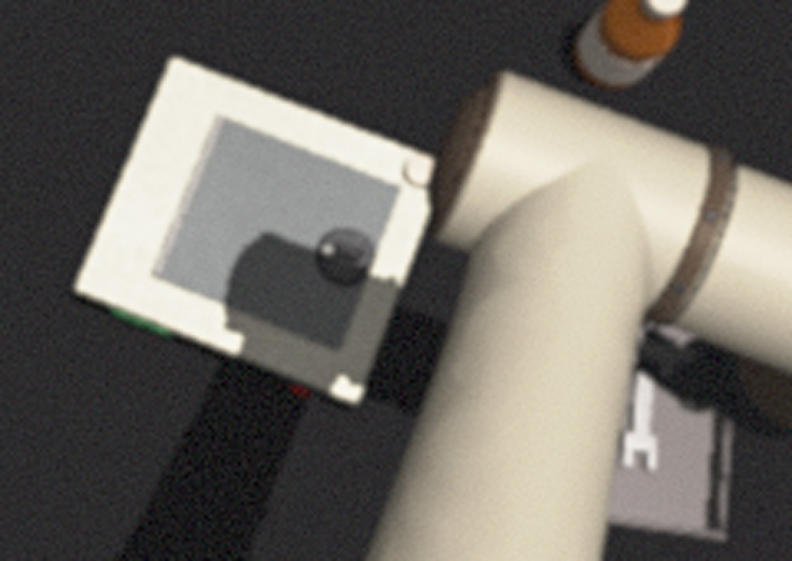

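View pics/z_side.png

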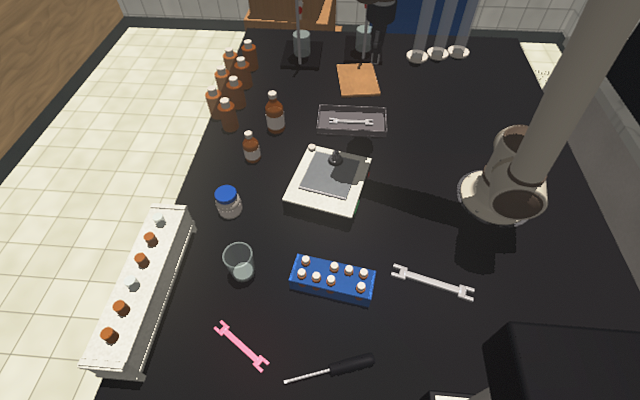

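The side view shows the spanner flat in the tray (352,121), the cover shut flat with its stud (335,158), and the cap and all bystanders in their places.

```bash
python3 -c "
from workcell import ticket
print(ticket.finish_job())"
```

```text
the job is handed in; nothing more can be done
None
```

The job is done and handed in at about 24 s. The spanner lies flat in the grey tray, the cover is shut, and the stud is pushed in, turned and locked.

**Final checks**
- **Spanner:** the last side view shows it lying flat inside the tray.
- **Cover:** a downward push of about 25 N met a hard stop, and the wrist view showed its outline where a shut cover should be.
- **Stud:** I pushed it in to the stop and turned it about 85° clockwise, until the twisting force jumped at the end stop. After I let go, a light 3.7 N touch found the head about 3.4 mm in; locked is about 3.5 mm.
- **Bystanders:** the bottles, jar, beaker, screwdriver and cap look unmoved in the last pictures, and the robot is clear of everything.

**What disagreed**
- **Fingertip position:** the real fingertips sit about 26 mm behind the reported TCP. The first grasp therefore closed on air above the spanner. I went lower twice, and the third grasp held.
- **Sideways force:** turning the stud put up to about 14 N of sideways force on the wrist, because the tool was slightly off the stud's axis. It had no visible effect.

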